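# Draw a finial ball from the hopper and store it in an empty cell

## Task

Draw the slide gate of the ball hopper out until it hits its end stop so that the steel ball behind it rolls down to the catch, then push the gate fully home again. Pick the ball out of the catch and seat it in one of the empty cups of the four-cell grid box, without letting it fall onto the bench: two cups are already taken, so feel or look for a free one.

Things in the scene. Friction and masses are not known exactly. Their poses are not given: they have to be found in the camera images.
- gate (a joint): Slide gate of the hopper chute, a 4 mm steel blade: 0 = fully home (shut), 0.060 m = fully drawn, on its end stop. Starts shut or up to 12 mm ajar. Slides straight along the z axis of point gate_handle against about 5 N friction (damping 8 N per m/s) and stays where it is left. The ball passes once it is drawn beyond about 45 mm.
- gate_handle (a point): Centre of the gate's wooden block handle: 30 mm wide along point y (level, across the chute), 16 mm thick along x, 32 mm tall along z. z is the draw direction: up and out, leaning 30 degrees from vertical away from the hopper cone. x points uphill to the cone. Grip it across y with the tool along z. Gate shut, the tops of the two guides beside the blade lie 40 mm below this point along z.
- hopper: Fixed hopper; origin on the bench under the gate, z up, its +x uphill. Its grey cone (rim 228 mm wide, 0.34 m above the bench, axis at x = 82 mm) has a front that runs parallel to the gate's leaning draw axis, 75 mm uphill of it, and its rim overhangs the gate: a vertical gripper would strike it. The chute runs down to -x and ends in the catch.
- ball_center (a point): Centre of the loose plain steel ball, 45 mm in diameter, about 0.25 kg. At the start it lies in the sloping chute against the uphill face of the gate. When the gate is drawn it rolls down two rods to the catch, bounces a little and settles there within 1 to 2 s.
- catch_point (a point): Where the ball's centre rests in the catch, the low end of the chute, 81 mm above the bench. The ball lies on two 8 mm rods (28 mm apart, running along point x, 14 degrees down to -x, tops 18 mm below its centre) against a 44 mm wide stop plate on the -x side, whose top is 12 mm above its centre. Free on both y sides and above: grasp it from above, fingers closing along y (level).
- box: Fixed grid box, plywood, 190 x 190 mm, walls 28 mm high, 2 x 2 cells 92 mm apart. Origin under its centre on the bench, x and y parallel to its walls. In each cell stands a steel cup, a tube 38 mm wide with a 30 mm bore, rim 37 mm above the bench. Two cups already hold balls like the hopper's; which two varies and is not told.
- cell0 (a point): Cup of the box's cell at x -46, y -46 mm: where the centre of a seated ball lies, on the cup's axis, 54 mm above the bench; axes of the box. A ball lowered on an empty cup comes to rest with its centre here; over a taken cup it meets the other ball 45 mm higher.
- cell1 (a point): The same for the cell at x -46, y +46 mm of the box.
- cell2 (a point): The same for the cell at x +46, y -46 mm of the box.
- cell3 (a point): The same for the cell at x +46, y +46 mm of the box.
There are look-alikes about, which are no part of the job. Leave any brown or pink look-alike of the part that bears ball_center alone.

How it is judged (in metres and radians):
On the way, in this order (a step that is already met when the one before it is completed fails the run):
1. the slide gate is drawn out to its end stop (value of joint gate above 0.056 m), for 0.1 s.
2. the gate is pushed fully home again, with the ball out of the chute and in the catch (value of joint gate below 0.004 m and distance between ball_center and catch_point below 0.012 m), for 0.2 s.
At the end, for the whole second after the job is handed in: The ball from the hopper sits at rest in a cup of the grid box (its centre within 6 mm of that cell's point) and the gate is home (joint below 5 mm) ((distance between ball_center and cell0 below 0.006 m or distance between ball_center and cell1 below 0.006 m or distance between ball_center and cell2 below 0.006 m or distance between ball_center and cell3 below 0.006 m) and linear speed of ball below 0.02 m/s and value of joint gate below 0.005 m); the robot touches nothing.
It fails at once if the ball falls onto the bench (height (world z) of ball_center below 0.035 m).
It also fails if it takes over 64 s, if anything falls off the work surface, if the arm or the gripper's body presses on something with over 40 N, if the wrist force passes 120 N, or if a joint passes its speed limit or range.

## Robot

A 6-joint arm with a two-finger parallel gripper is mounted at the origin on the work surface. World frame = base frame: x ahead of the robot, y to its left, z up, the work surface at z = 0. Lengths are in mm, angles in rad, forces in N, time in s.
With the tool pointing down it reaches from about 425 to 950 mm from the base axis. Payload 14.7 kg.
Tool frame: the origin (TCP) lies at the very end of the fingers, on their centre line; the grasp point (between the pads) lies 19 mm behind it; z points along the fingers, y is the line along which they close (so a half turn about z gives the same grasp; the last joint's range is limited). The gripper opens to 85 mm and grips with 20 to 120 N. Pads are 22 mm wide; open, the fingers measure 114 mm over their backs; the gripper's body (76 mm by 85 mm) begins 54 mm behind the grasp point. The pads swing forward as they close: fully open they stand 13 mm farther back than shut.
Start: joints at [1.18, 0.48, 1.596, -0, 1.065, -0.047], TCP at [219.069, 611.965, 231.297] pointing down, gripper open.
Joint ranges: [-2.75, 2.75], [-0.82, 2.05], [0.23, 2.67], [-1.56, 4.7], [0.09, 2.69], [-2.92, 2.92]. Speed limits (rad/s): [1.89, 1.89, 2.39, 3.01, 3.01, 3.01].

## Interface

Orientations are given as a unit quaternion [x, y, z, w].
In Python, from rig import * gives the robot as it stands. The module is installed in compiled form; this text tells all that it offers.
- The arm moves only by the tool send_rows, never from a script. Its argument "targets" is a list of rows, each an object with "angular": the turn, a rotation vector about the tool's x, y, z each as a share of 0.12 rad, from -1 to 1, a list of three; "dp": the shift along the tool's x, y, z each as a share of 0.15 m, from -1 to 1, a list of three; "gripper": the closure, from 0 (fully open) to 1 (shut). A call has 1 to 10 rows; each row shifts and turns the commanded pose from where the row before left it, along the tool's axes as they then stand; what a row does not reach is not made up. A row lasts 1/12 s, in which the tool goes at most 41.7 mm and 7.16 degrees, less where a joint would pass 70% of its speed; a pose out of reach is approached as far as the arm can. A call with a number of a shift or a turn outside -1 to 1 is refused whole. A call with a gripper value outside its range is refused whole. The fingers move at their own pace and stop on an object; the grip force is fixed at half the most. Time passes only in rows, so rows that do not move let the fingers close. It gives the time, the measured TCP pose, the force, the opening and the grip force at its end, in the units of the state.
- sense(): the state, without advancing time (a new reading comes with each control period).
- read_camera(name): name is "side" or "top"; returns a dict with "color" (480x640x3 uint8, blue, green, red), "fx", "fy", "cx", "cy" (pixels), "k1" (the pictures are not rectified: a ray, as slopes to the right and down, at radius r is drawn at 1 + k1 r^2 times it, then the intrinsics apply), "world_to_cam" (4x4, takes a point from world to camera coordinates). Camera axes: x right, y down, z forward; pixel columns grow to the right and rows downward; lengths in mm; the calibration is good to about 2 mm. A picture is of the moment at which its call begins. There is no depth.
- close_job(): hands the job in; it is judged then, once.
Trained networks look in the newest picture that a camera, given by its name, has taken for a name from the list of things; names that differ only in an ending like _2 or _b are one class to them, and where a whole thing is asked for, a point or a joint stands for the part that bears it (a point fixed in the world has none). Each returns a list of dicts, best first, with "p" (0 to 1); they miss things now and then, are a little off and sometimes report something else, mostly with a low value. They report only what shows in the picture. A call takes as long as a camera call. They do not tell look-alikes from the thing itself.
- recognise(thing, camera): "box" ([centre column, centre row, width, height] in pixels, round what is visible of it).
- masks_of(thing, camera): "mask" (480x640 bool, what is visible of it) and "box" ([centre column, centre row, width, height] in pixels, round what is visible of it).
- place_of(thing, camera): "location" ([column, row] in pixels: a listed point, or the origin of a listed thing).
The state is a dict: "t": time; "q": joint angles; "joint_vel": joint speeds; "tau": joint torques, N m; "tcp_pos": TCP position; "tcp_rot": TCP orientation; "force": force on the tool from outside, world axes, zero at the start; "ft_torque": the same for the moment, N m; "opening": opening from 0.0 (shut) to 1.0 (fully open); "finger_force": force on a finger pad.
Only numpy, scipy, OpenCV 4.12 (cv2) and the standard library are available. Lean on these libraries where they do the work, as an engineer would, in place of code of your own. Each camera call takes 0.05 s, during which the arm holds its last target. There are 200 camera calls.

## Working session

There is one attempt and no reset: what is moved stays moved. The work goes in short steps, Python scripts to look and compute and a tool call to move; the robot and the scene stay as the last step left them, time stands still between calls to the robot, and variables do not carry over. Pictures are saved under pics/ and viewed, at most 10 in all, crops included, and the job is handed in when it is done.

Besides the shell and the picture viewer there is one more tool, called after "Call:" by a JSON object that holds its "name" and its "arguments". send_rows: Moves the arm, as the interface text tells. Shift numbers are shares of 0.15 m and turn numbers shares of 0.12 rad, none past 1 either way. Its arguments: {"type":"object","properties":{"targets":{"type":"array","items":{"type":"object","properties":{"angular":{"type":"array","items":{"type":"number","minimum":-1,"maximum":1}},"dp":{"type":"array","items":{"type":"number","minimum":-1,"maximum":1}},"gripper":{"type":"number"}}}}},"required":["targets"]}

```bash
mkdir -p pics; cat > h.py <<'E'
from rig import *
import numpy as np, cv2
from scipy.spatial.transform import Rotation as R
def ray(c,px):
    d=np.array([(px[0]-c["cx"])/c["fx"],(px[1]-c["cy"])/c["fy"]]);u=d.copy()
    for _ in range(20): u=d/(1+c["k1"]*(u@u))
    M=np.array(c["world_to_cam"]);Rm=M[:3,:3];o=-Rm.T@M[:3,3]
    v=Rm.T@np.array([u[0],u[1],1]);return o,v/np.linalg.norm(v)
def onz(c,px,z):
    o,v=ray(c,px);return o+v*(z-o[2])/v[2]
def proj(c,P):
    M=np.array(c["world_to_cam"]);p=M[:3,:3]@np.array(P,float)+M[:3,3];u=p[:2]/p[2]
    u=u*(1+c["k1"]*(u@u));return np.array([u[0]*c["fx"]+c["cx"],u[1]*c["fy"]+c["cy"]])
def tri(rs):
    A=0;b=0
    for o,v in rs:
        P=np.eye(3)-np.outer(v,v);A=A+P;b=b+P@o
    x=np.linalg.solve(A,b);return x,[np.linalg.norm((np.eye(3)-np.outer(v,v))@(x-o)) for o,v in rs]
E
python3 - <<'E'
from h import *
np.set_printoptions(precision=1,suppress=True)
cs={}
for n in("top","side"):
    c=cs[n]=read_camera(n);cv2.imwrite(f"pics/{n}0.png",c["color"])
    print(n,c["fx"],c["k1"],-np.array(c["world_to_cam"])[:3,:3].T@np.array(c["world_to_cam"])[:3,3])
for t in["gate_handle","hopper","ball_center","catch_point","box","cell0","cell1","cell2","cell3"]:
    L={}
    for n in cs:
        r=place_of(t,n);L[n]=r
        print(t,n,[(np.round(q["location"]),round(q["p"],2)) for q in r[:4]])
    if L["top"] and L["side"]:
        print("  tri",*tri([ray(cs[n],L[n][0]["location"]) for n in cs]))
print(sense())
E
```

```text
top 507.31245412935846 -0.10785338350342466 [ 516.8  -57.9 1080.2]
side 446.251627297556 0.016579306369406806 [436.4 644.4 582.8]
gate_handle top [(array([201., 254.]), 0.73)]
gate_handle side []
hopper top [(array([192., 260.]), 0.69)]
hopper side [(array([292., 411.]), 0.62), (array([326., 300.]), 0.22)]
  tri [585.1 184.4   2.1] [np.float64(1.669313951621418), np.float64(1.6693139516213613)]
ball_center top [(array([213., 322.]), 0.92), (array([167., 253.]), 0.87), (array([178., 334.]), 0.84), (array([166., 171.]), 0.8)]
ball_center side [(array([388., 436.]), 0.86), (array([382., 393.]), 0.84), (array([154., 406.]), 0.75)]
  tri [441.3 150.3 -58.6] [np.float64(10.59279984326163), np.float64(10.592799843261675)]
catch_point top [(array([281., 262.]), 0.87)]
catch_point side [(array([322., 298.]), 0.68), (array([401., 237.]), 0.61)]
  tri [576.4 -10.   79.1] [np.float64(2.2473800511267457), np.float64(2.2473800511265374)]
box top [(array([415., 293.]), 0.56)]
box side [(array([376., 261.]), 0.88)]
  tri [ 505.7 -290.6   -0.7] [np.float64(1.0857076698418209), np.float64(1.0857076698
[... 953 characters left out ...]
1144)]
cell3 top [(array([394., 314.]), 0.95), (array([400., 268.]), 0.83), (array([440., 317.]), 0.6)]
cell3 side [(array([401., 236.]), 0.86), (array([390., 255.]), 0.79), (array([362., 228.]), 0.73), (array([355., 252.]), 0.62)]
  tri [ 459.2 -225.1  110.6] [np.float64(7.672027398321167), np.float64(7.672027398321144)]
{'t': 1.0, 'q': array([ 1.2,  0.5,  1.6, -0. ,  1.1, -0. ]), 'joint_vel': array([-0.,  0.,  0.,  0., -0.,  0.]), 'tau': array([  0. , -95.1, -43.1,   0. ,   0. ,   0. ]), 'tcp_pos': array([219.1, 612. , 231.3]), 'tcp_rot': array([0.2, 1. , 0. , 0. ]), 'force': array([ 0.6, -0.1,  0.2]), 'ft_torque': array([ 0., -0., -0.]), 'finger_force': 0.0, 'opening': 0.9983760891405432}
```

View pics/top0.png

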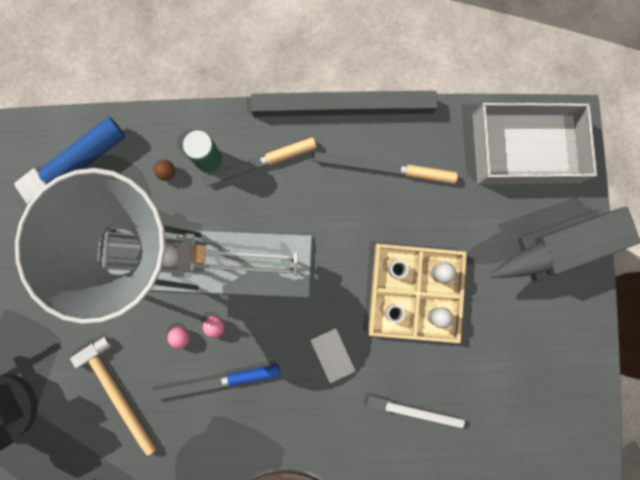

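View pics/side0.png

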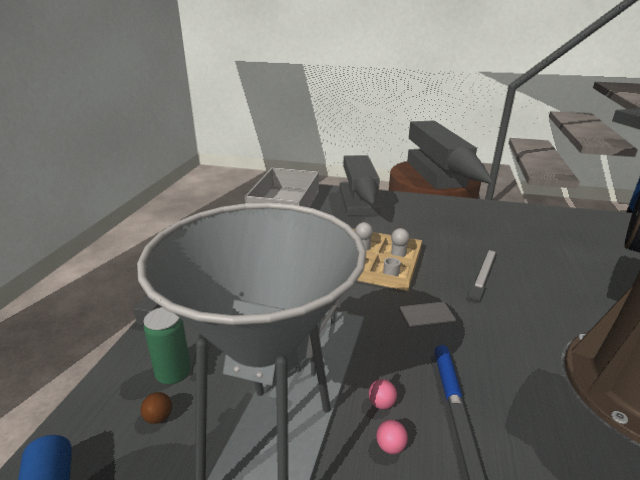

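The top view shows the chute from the cone (90,245) running right to the catch (about 290,262). The wooden gate handle is at about (198,254), and the box is at (418,293). The right-hand cups (444,272) and (441,317) hold balls; the left-hand cups (398,269) and (396,313) look empty.
Ball candidates are:
- pink (213,327) and (178,337)
- brown (165,170)
- balls in cups (444,272) and (441,317)
- grey ball in the chute behind the handle (172,257), which fits the description, so I choose this one

In the side view the cone hides the gate.

```bash
cat > m.py <<'E'
from h import *
from scipy.optimize import least_squares
np.set_printoptions(precision=1,suppress=True)
cs={n:read_camera(n) for n in("top","side")}
c=cs["top"]
# rim edge, measured radially on network mask
pts={}
for n in cs:
    m=masks_of("hopper",n)[0]["mask"].astype(np.uint8)
    k=max(cv2.findContours(m,cv2.RETR_EXTERNAL,cv2.CHAIN_APPROX_NONE)[0],key=cv2.contourArea)[:,0].astype(float)
    print(n,k.min(0),k.max(0))
    pts[n]=k[k[:,0]<130] if n=="top" else k[(k[:,1]<265)]
th=np.linspace(0,2*np.pi,720)
def res(p,ns):
    r=[]
    for n in ns:
        # z at rim top, outer diameter
        q=np.array([proj(cs[n],[p[0]+114*np.cos(t),p[1]+114*np.sin(t),p[2]]) for t in th])
        d=np.linalg.norm(pts[n][:,None]-q[None],axis=2).min(1); r.append(d/np.sqrt(len(d)))
    return np.concatenate(r)
for ns in(["top"],["side"],["top","side"]):
    for z in(334,340):
        s=least_squares(lambda p:res([*p,z],ns),[585,266],loss="soft_l1");print(ns,z,s.x,s.cost)
cv2.imwrite("pics/crop.png",cv2.resize(c["color"][215:310,90:330],None,fx=3.3,fy=3.3,interpolation=cv2.INTER_CUBIC))
for z in(81,):print("catch",onz(c,place_of("catch_point","top")[0]["location"],z))
for t in["gate_handle"]:
  for r in masks_of(t,"top"):
    ys,xs=np.nonzero(r["mask"]);print(t,r["p"],r["box"],xs.mean(),ys.mean())
for n in cs:
    print("box",n,[onz(cs[n],q["location"],0) for q in place_of("box",n)])
    print("cell",n,[onz(cs[n],q["location"],54) for q in place_of("cell0",n)])
    print("ball",n,[(np.round(q["location"]),round(q["p"],2)) for q in place_of("ball_center",n)])
E
python3 m.py
```

```text
top [ 16. 169.] [310. 323.]
side [137. 202.] [366. 479.]
['top'] 334 [592.3 269.9] 0.9628049623964812
['top'] 340 [591.8 266.4] 0.4467026599990833
['side'] 334 [598.9 245.5] 4.016986590030248
['side'] 340 [594.3 257.5] 1.2268521137348793
['top', 'side'] 334 [593.8 261.7] 21.555034741142784
['top', 'side'] 340 [592.5 263.5] 3.894480161493556
catch [573.4 -16.3  81. ]
gate_handle 0.62 [194.2, 255.2, 29.7, 31.3] 190.64963503649636 254.79708029197081
box top [array([ 501.3, -292.8,    0. ])]
cell top [array([ 462.9, -234.5,   54. ]), array([ 558.9, -253.7,   54. ]), array([ 454.4, -338.5,   54. ]), array([ 539.5, -343.9,   54. ])]
ball top [(array([212., 321.]), 0.71), (array([179., 335.]), 0.67), (array([165., 253.]), 0.59), (array([165., 172.]), 0.57)]
box side [array([ 506.1, -290.8,    0. ])]
cell side [array([ 553. , -248.6,   54. ]), array([ 467.8, -239.3,   54. ]), array([ 549.7, -344.5,   54. ]), array([ 454.5, -333. ,   54. ])]
ball side [(array([392., 436.]), 0.93), (array([155., 405.]), 0.87), (array([382., 392.]), 0.58), (array([325., 298.]), 0.16)]
```

View pics/crop.png

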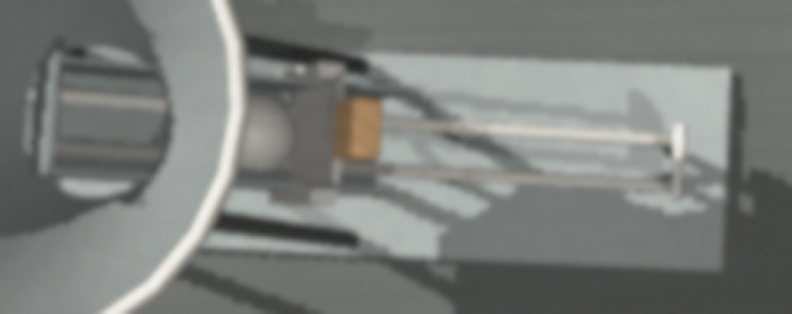

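The crop confirms the grey ball, crop (265,132), sitting behind the gate. The wooden handle is at crop (358,128), image (198.5,253.8); the rods end at the stop plate at crop (678,160), image (295.5,263.5).

```bash
cat > g.py <<'E'
from h import *
np.set_printoptions(precision=1,suppress=True)
c=read_camera("top")
f=lambda a,b:(90+(a+.5)/3.3-.5,215+(b+.5)/3.3-.5)
pl=onz(c,f(678,160),88);r1=(onz(c,f(660,137),63)+onz(c,f(660,182),63))/2
# base plate far edge
e1,e2=onz(c,f(735,67),3),onz(c,f(722,270),3)
l1,l2=onz(c,f(400,53),3),onz(c,f(400,260),3)
print("plate",pl,"rods",r1,"edges",e1,e2,"yaw from edges",np.degrees(np.arctan2(*((l1-e1)[[1,0]]))),np.degrees(np.arctan2(*((l2-e2)[[1,0]]))))
rim=np.array([592,265.5])
rodu=(onz(c,f(385,124),100)+onz(c,f(385,171),100))/2
print("rodu",rodu)
for nm,p in(("plate",pl),("rods",r1)):
    d=rim-p[:2];yaw=np.arctan2(d[1],d[0]);print(nm,np.degrees(yaw),np.linalg.norm(d))
d=rim-(pl[:2]+r1[:2])/2;u=d/np.linalg.norm(d);org=rim-82*u
print("origin",org,"lat rodu",np.cross(u,rodu[:2]-rim))
o,v=ray(c,f(358,128))
# plane: draw axis line in x-z; handle seen center = its top face (16 along z); axis points
for s in range(0,160,10):
    P=np.array([*(org+u*(-.5*s)),134.5+.866*s]);q=proj(c,P);print(s,P,q-np.array(f(358,128)))
E
python3 g.py
```

```text
plate [570.8 -38.1  88. ] rods [572.7 -26.7  63. ] edges [634.7 -74.7   3. ] [504.1 -62.9   3. ] yaw from edges 86.13699301818149 86.8457991212209
rodu [581.8 133.7 100. ]
plate 86.00470815235832 304.374424783966
rods 86.23070422066964 292.83358779669686
origin [586.4 183.7] lat rodu 1.286838415463965
0 [586.4 183.7 134.5] [-21.8   2.9]
10 [586.1 178.7 143.2] [-20.3   2.7]
20 [585.8 173.7 151.8] [-18.8   2.5]
30 [585.4 168.7 160.5] [-17.3   2.3]
40 [585.1 163.7 169.1] [-15.7   2.1]
50 [584.8 158.7 177.8] [-14.1   1.9]
60 [584.4 153.8 186.5] [-12.5   1.7]
70 [584.1 148.8 195.1] [-10.9   1.5]
80 [583.7 143.8 203.8] [-9.2  1.2]
90 [583.4 138.8 212.4] [-7.5  1. ]
100 [583.1 133.8 221.1] [-5.7  0.8]
110 [582.7 128.8 229.8] [-3.9  0.5]
120 [582.4 123.8 238.4] [-2.1  0.3]
130 [582.  118.8 247.1] [-0.2  0. ]
140 [581.7 113.8 255.7] [ 1.7 -0.2]
150 [581.4 108.9 264.4] [ 3.7 -0.5]g.py:16: DeprecationWarning: Arrays of 2-dimensional vectors are deprecated. Use arrays of 3-dimensional vectors instead. (deprecated in NumPy 2.0)
  print("origin",org,"lat rodu",np.cross(u,rodu[:2]-rim))
```

```bash
cat >> g.py <<'E'
print("----")
U=np.array([*u,0]);Y=np.array([-u[1],u[0],0]);Z=np.array([0,0,1.])
zh=-.5*U+.866*Z;xh=.866*U+.5*Z
for s in range(70,150,10):
    P=np.array([*org,134.5])+s*zh
    q=np.array([proj(c,P+a*xh+b*Y+e*zh) for a in(-8,8) for b in(-15,15) for e in(-16,16)])
    print(s,q.min(0),q.max(0))
m=masks_of("gate_handle","top")[0]
hsv=cv2.cvtColor(c["color"],cv2.COLOR_BGR2HSV)[235:275,185:215]
w=(hsv[...,1]>80);ys,xs=np.nonzero(w);print(xs.min()+185,xs.max()+185,ys.min()+235,ys.max()+235,w.sum())
print(repr(org),repr(u))
E
python3 -W ignore g.py|sed -n '/----/,$p'
```

```text
----
70 [179.7 245.5] [195.  263.9]
80 [181.3 245.2] [196.8 263.8]
90 [183.  244.9] [198.6 263.7]
100 [184.6 244.5] [200.4 263.5]
110 [186.3 244.2] [202.3 263.4]
120 [188.  243.8] [204.3 263.2]
130 [189.8 243.5] [206.3 263.1]
140 [191.6 243.1] [208.3 263. ]
191 204 245 262 223
array([586.4, 183.7]) array([0.1, 1. ])
```

```bash
cat > p.py <<'E'
from h import *
np.set_printoptions(precision=3,suppress=True)
yaw=np.radians(86.1);U=np.array([np.cos(yaw),np.sin(yaw),0]);Y=np.array([-U[1],U[0],0]);Z=np.array([0,0,1.])
zh=-.5*U+.866*Z;xh=.866*U+.5*Z
H=np.array([582.1,120.3,244.5])   # handle centre
def rot(z,y): # tool z, closing line y; sign nearest to the current one
    c=R.from_quat(sense()["tcp_rot"]).as_matrix()
    if y@c[:,1]<0:y=-y
    return R.from_matrix(np.c_[np.cross(y,z),y,z])
def plan(p,Rt=None,n=10,pose=None):
    s=sense();p0,r0=pose or (s["tcp_pos"],R.from_quat(s["tcp_rot"]))
    Rt=Rt or r0
    w=(r0.inv()*Rt).as_rotvec()/n
    A=sum((r0*R.from_rotvec(w*k)).as_matrix() for k in range(n))
    d=np.linalg.solve(A,np.array(p)-p0)/150
    print(n,"dp",d,"ang",w/.12,"|dp|max .278:",round(np.linalg.norm(d),3),"|ang|",round(np.linalg.norm(w)/.12,2));return np.array(p,float),Rt
def st():
    s=sense();print("t",s["t"],"q",s["q"],"tcp",s["tcp_pos"],"F",s["force"],"open",s["opening"],"ff",s["finger_force"])
    return s
E
python3 - <<'E'
from p import *
s=st();print(R.from_quat(s["tcp_rot"]).as_matrix())
G=rot(-zh,Y)
w=plan([340,380,480],None,10)
w=plan([500,90,420],G,14,w)
w=plan(H+80*zh,G,6,w)
print(w[0],G.as_matrix())
E
```

```text
t 1.75 q [ 1.18   0.48   1.596 -0.     1.065 -0.047] tcp [219.084 611.953 231.284] F [ 1.073 -0.516 -0.22 ] open 1.0035539839839807 ff 0.0
[[-0.941  0.337 -0.   ]
 [ 0.337  0.941 -0.   ]
 [-0.    -0.    -1.   ]]
10 dp [-0.128 -0.118 -0.166] ang [0. 0. 0.] |dp|max .278: 0.241 |ang| 0.0
14 dp [-0.171 -0.024 -0.014] ang [-0.202  0.266  0.752] |dp|max .278: 0.174 |ang| 0.82
6 dp [-0.063  0.089  0.1  ] ang [0. 0. 0.] |dp|max .278: 0.148 |ang| 0.0
[579.379  80.393 313.78 ] [[ 0.059  0.998  0.034]
 [ 0.864 -0.068  0.499]
 [ 0.5    0.    -0.866]]
```

Call:
{"name": "send_rows", "arguments": {"targets": [{"dp": [-0.13, -0.12, -0.17], "angular": [0, 0, 0], "gripper": 0}, {"dp": [-0.13, -0.12, -0.17], "angular": [0, 0, 0], "gripper": 0}, {"dp": [-0.13, -0.12, -0.17], "angular": [0, 0, 0], "gripper": 0}, {"dp": [-0.13, -0.12, -0.17], "angular": [0, 0, 0], "gripper": 0}, {"dp": [-0.13, -0.12, -0.17], "angular": [0, 0, 0], "gripper": 0}, {"dp": [-0.13, -0.12, -0.17], "angular": [0, 0, 0], "gripper": 0}, {"dp": [-0.13, -0.12, -0.17], "angular": [0, 0, 0], "gripper": 0}, {"dp": [-0.13, -0.12, -0.17], "angular": [0, 0, 0], "gripper": 0}, {"dp": [-0.13, -0.12, -0.17], "angular": [0, 0, 0], "gripper": 0}, {"dp": [-0.13, -0.12, -0.17], "angular": [0, 0, 0], "gripper": 0}]}}

```text
t: 2.58
tcp_pos: [342.2, 375.4, 487.7]
tcp_rot: [0.171, 0.985, 0.0, 0.0]
force: [1.2, 0.6, -0.0]
opening: 1.004
finger_force: 0.0
```

```bash
python3 - <<'E'
from p import *
s=st()
G=rot(-zh,Y)
w=plan([500,90,430],G,15)
w=plan(H+80*zh,G,5,w)
E
```

```text
t 2.5833 q [ 0.772  0.107  1.507 -0.     1.527 -0.455] tcp [342.178 375.39  487.74 ] F [ 1.189  0.625 -0.019] open 1.0041339220909005 ff 0.0
15 dp [-0.157 -0.021 -0.014] ang [-0.188  0.249  0.702] |dp|max .278: 0.159 |ang| 0.77
5 dp [-0.082  0.106  0.131] ang [0. 0. 0.] |dp|max .278: 0.188 |ang| 0.0
```

Call:
{"name": "send_rows", "arguments": {"targets": [{"dp": [-0.157, -0.021, -0.014], "angular": [-0.19, 0.25, 0.7], "gripper": 0}, {"dp": [-0.157, -0.021, -0.014], "angular": [-0.19, 0.25, 0.7], "gripper": 0}, {"dp": [-0.157, -0.021, -0.014], "angular": [-0.19, 0.25, 0.7], "gripper": 0}, {"dp": [-0.157, -0.021, -0.014], "angular": [-0.19, 0.25, 0.7], "gripper": 0}, {"dp": [-0.157, -0.021, -0.014], "angular": [-0.19, 0.25, 0.7], "gripper": 0}, {"dp": [-0.157, -0.021, -0.014], "angular": [-0.19, 0.25, 0.7], "gripper": 0}, {"dp": [-0.157, -0.021, -0.014], "angular": [-0.19, 0.25, 0.7], "gripper": 0}, {"dp": [-0.157, -0.021, -0.014], "angular": [-0.19, 0.25, 0.7], "gripper": 0}, {"dp": [-0.157, -0.021, -0.014], "angular": [-0.19, 0.25, 0.7], "gripper": 0}, {"dp": [-0.157, -0.021, -0.014], "angular": [-0.19, 0.25, 0.7], "gripper": 0}]}}

```text
t: 3.42
tcp_pos: [493.7, 202.4, 468.9]
tcp_rot: [0.554, 0.812, 0.134, -0.124]
force: [0.3, 0.4, 0.3]
opening: 0.999
finger_force: 0.0
```

Call:
{"name": "send_rows", "arguments": {"targets": [{"dp": [-0.157, -0.021, -0.014], "angular": [-0.19, 0.25, 0.7], "gripper": 0}, {"dp": [-0.157, -0.021, -0.014], "angular": [-0.19, 0.25, 0.7], "gripper": 0}, {"dp": [-0.157, -0.021, -0.014], "angular": [-0.19, 0.25, 0.7], "gripper": 0}, {"dp": [-0.157, -0.021, -0.014], "angular": [-0.19, 0.25, 0.7], "gripper": 0}, {"dp": [-0.157, -0.021, -0.014], "angular": [-0.19, 0.25, 0.7], "gripper": 0}]}}

```text
t: 3.83
tcp_pos: [500.9, 91.2, 428.6]
tcp_rot: [0.706, 0.658, 0.192, -0.178]
force: [0.8, -1.4, -0.0]
opening: 0.997
finger_force: 0.0
```

```bash
python3 - <<'E'
from p import *
s=st()
G=rot(-zh,Y)
w=plan(H+60*zh,G,6)
w=plan(H-19*zh,G,10,w)
c=read_camera("top");cv2.imwrite("pics/a1.png",cv2.resize(c["color"][190:320,130:330],None,fx=3.5,fy=3.5,interpolation=cv2.INTER_CUBIC))
c=read_camera("side");cv2.imwrite("pics/a2.png",c["color"])
E
```

```text
t 3.8333 q [-0.255  0.133  1.731  0.527  1.408 -0.308] tcp [500.928  91.239 428.63 ] F [ 0.786 -1.396 -0.032] open 0.9974145674313778 ff 0.0
6 dp [-0.069  0.088  0.13 ] ang [ 0.003 -0.007 -0.001] |dp|max .278: 0.171 |ang| 0.01
10 dp [-0.    -0.     0.053] ang [0. 0. 0.] |dp|max .278: 0.053 |ang| 0.0
```

View pics/a2.png

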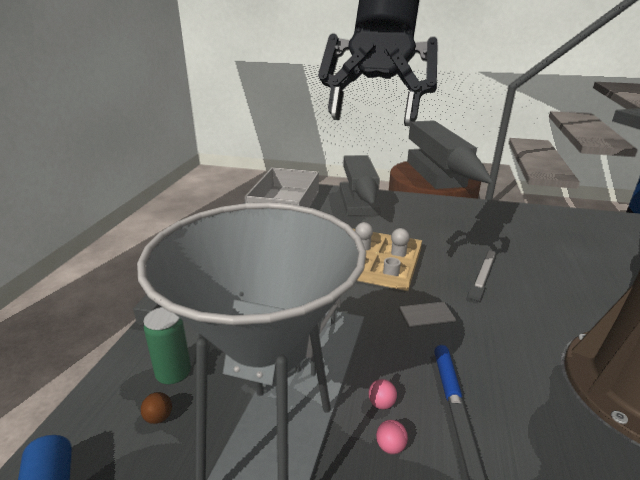

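The side view shows the open gripper, with its fingers at (335,105) and (412,110), high above the cone and clear of everything.

Call:
{"name": "send_rows", "arguments": {"targets": [{"dp": [-0.07, 0.088, 0.13], "angular": [0, 0, 0], "gripper": 0}, {"dp": [-0.07, 0.088, 0.13], "angular": [0, 0, 0], "gripper": 0}, {"dp": [-0.07, 0.088, 0.13], "angular": [0, 0, 0], "gripper": 0}, {"dp": [-0.07, 0.088, 0.13], "angular": [0, -0.02, 0], "gripper": 0}, {"dp": [-0.07, 0.088, 0.13], "angular": [0, -0.02, 0], "gripper": 0}, {"dp": [-0.07, 0.088, 0.13], "angular": [0.02, 0, 0], "gripper": 0}, {"dp": [0, 0, 0], "angular": [0, 0, 0], "gripper": 0}]}}

```text
t: 4.52
tcp_pos: [580.6, 92.2, 292.5]
tcp_rot: [0.705, 0.661, 0.187, -0.178]
force: [-1.8, -0.1, -0.6]
opening: 0.999
finger_force: 0.0
```

```bash
python3 - <<'E'
from p import *
s=st()
G=rot(-zh,Y)
w=plan(H-19*zh,G,10)
c=read_camera("top");cv2.imwrite("pics/b1.png",cv2.resize(c["color"][190:320,130:330],None,fx=3.5,fy=3.5,interpolation=cv2.INTER_CUBIC))
E
```

```text
t 4.5167 q [-0.214  0.368  1.753  0.564  1.175 -0.413] tcp [580.641  92.194 292.465] F [-1.845 -0.123 -0.565] open 0.9994763407920039 ff 0.0
10 dp [ 0.   -0.    0.05] ang [-0.005  0.001  0.002] |dp|max .278: 0.05 |ang| 0.01
```

View pics/b1.png

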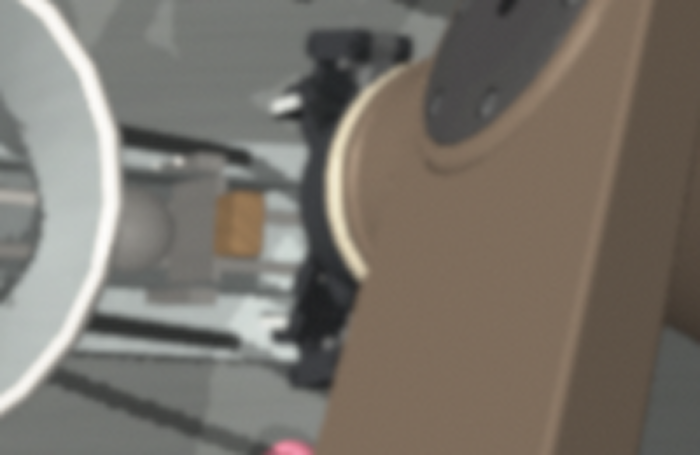

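The crop shows the handle at (240,224). The finger tips are at (280,103) and (262,327), so the handle lies midway between them once perspective is allowed for.

Call:
{"name": "send_rows", "arguments": {"targets": [{"dp": [0, 0, 0.06], "angular": [0, 0, 0], "gripper": 0}, {"dp": [0, 0, 0.06], "angular": [0, 0, 0], "gripper": 0}, {"dp": [0, 0, 0.06], "angular": [0, 0, 0], "gripper": 0}, {"dp": [0, 0, 0.06], "angular": [0, 0, 0], "gripper": 0}, {"dp": [0, 0, 0.05], "angular": [0, 0, 0], "gripper": 0}, {"dp": [0, 0, 0.05], "angular": [0, 0, 0], "gripper": 0}, {"dp": [0, 0, 0.05], "angular": [0, 0, 0], "gripper": 0}, {"dp": [0, 0, 0.05], "angular": [0, 0, 0], "gripper": 0}, {"dp": [0, 0, 0.04], "angular": [0, 0, 0], "gripper": 0}]}}

```text
t: 5.32
tcp_pos: [582.4, 127.9, 233.0]
tcp_rot: [0.705, 0.661, 0.188, -0.177]
force: [-0.7, 0.5, 0.3]
opening: 1.002
finger_force: 0.0
```

```bash
python3 - <<'E'
from p import *
s=st()
G=rot(-zh,Y)
w=plan(H-19*zh,G,10)
c=read_camera("top");cv2.imwrite("pics/b2.png",cv2.resize(c["color"][190:320,130:330],None,fx=3.5,fy=3.5,interpolation=cv2.INTER_CUBIC))
E
```

```text
t 5.3167 q [-0.153  0.428  1.824  0.617  1.034 -0.45 ] tcp [582.379 127.945 233.027] F [-0.731  0.538  0.264] open 1.0019378555756007 ff 0.0
10 dp [-0.001  0.     0.003] ang [-0.002  0.001  0.003] |dp|max .278: 0.004 |ang| 0.0
```

View pics/b2.png

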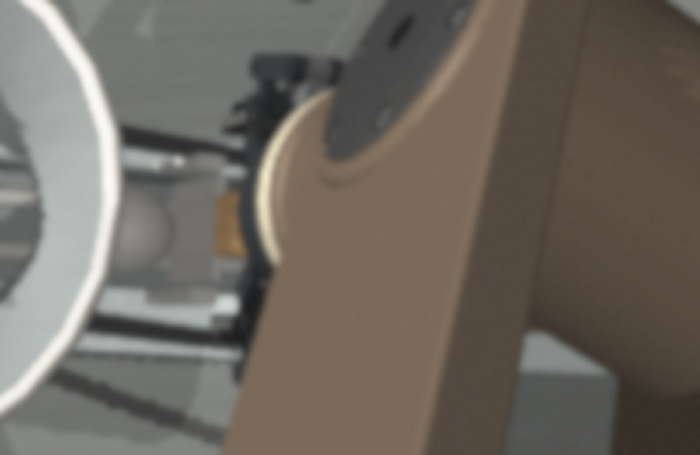

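The handle (228,225) lies between the fingers. I close on it.

Call:
{"name": "send_rows", "arguments": {"targets": [{"dp": [0, 0, 0.03], "angular": [0, 0, 0], "gripper": 0.4}, {"dp": [0, 0, 0], "angular": [0, 0, 0], "gripper": 0.5}, {"dp": [0, 0, 0], "angular": [0, 0, 0], "gripper": 0.6}, {"dp": [0, 0, 0], "angular": [0, 0, 0], "gripper": 0.7}, {"dp": [0, 0, 0], "angular": [0, 0, 0], "gripper": 0.8}, {"dp": [0, 0, 0], "angular": [0, 0, 0], "gripper": 0.9}, {"dp": [0, 0, 0], "angular": [0, 0, 0], "gripper": 1}, {"dp": [0, 0, 0], "angular": [0, 0, 0], "gripper": 1}]}}

```text
t: 6.03
tcp_pos: [582.7, 129.6, 230.1]
tcp_rot: [0.705, 0.661, 0.188, -0.177]
force: [-2.7, -1.5, 3.0]
opening: 0.339
finger_force: 61.9
```

Call:
{"name": "send_rows", "arguments": {"targets": [{"dp": [0, 0, -0.04], "angular": [0, 0, 0], "gripper": 1}, {"dp": [0, 0, -0.06], "angular": [0, 0, 0], "gripper": 1}, {"dp": [0, 0, -0.06], "angular": [0, 0, 0], "gripper": 1}, {"dp": [0, 0, -0.06], "angular": [0, 0, 0], "gripper": 1}, {"dp": [0, 0, -0.05], "angular": [0, 0, 0], "gripper": 1}, {"dp": [0, 0, -0.03], "angular": [0, 0, 0], "gripper": 1}, {"dp": [0, 0, 0], "angular": [0, 0, 0], "gripper": 1}]}}

```text
t: 6.62
tcp_pos: [581.1, 106.7, 269.9]
tcp_rot: [0.705, 0.661, 0.189, -0.177]
force: [-4.3, -2.1, 2.7]
opening: 0.339
finger_force: 62.3
```

Call:
{"name": "send_rows", "arguments": {"targets": [{"dp": [0, 0, -0.02], "angular": [0, 0, 0], "gripper": 1}, {"dp": [0, 0, -0.01], "angular": [0, 0, 0], "gripper": 1}, {"dp": [0, 0, 0], "angular": [0, 0, 0], "gripper": 1}]}}

```text
t: 6.87
tcp_pos: [581.0, 104.9, 273.1]
tcp_rot: [0.705, 0.661, 0.188, -0.177]
force: [-5.0, -1.9, 3.8]
opening: 0.34
finger_force: 62.2
```

Call:
{"name": "send_rows", "arguments": {"targets": [{"dp": [0, 0, -0.02], "angular": [0, 0, 0], "gripper": 1}, {"dp": [0, 0, -0.015], "angular": [0, 0, 0], "gripper": 1}, {"dp": [0, 0, 0], "angular": [0, 0, 0], "gripper": 1}]}}

```text
t: 7.12
tcp_pos: [580.6, 104.0, 274.5]
tcp_rot: [0.705, 0.66, 0.188, -0.178]
force: [15.9, 28.8, -47.3]
opening: 0.337
finger_force: 68.4
```

Call:
{"name": "send_rows", "arguments": {"targets": [{"dp": [0, 0, -0.015], "angular": [0, 0, 0], "gripper": 1}, {"dp": [0, 0, -0.01], "angular": [0, 0, 0], "gripper": 1}, {"dp": [0, 0, 0], "angular": [0, 0, 0], "gripper": 1}]}}

```text
t: 7.37
tcp_pos: [580.3, 102.2, 277.1]
tcp_rot: [0.705, 0.66, 0.187, -0.179]
force: [20.0, 30.7, -53.7]
opening: 0.334
finger_force: 66.7
```

The force jumped to about 55 N, so the gate is on its end stop. Next I check the ball.

```bash
python3 - <<'E'
from p import *
s=st()
c=read_camera("top");cv2.imwrite("pics/d1.png",cv2.resize(c["color"][190:320,130:330],None,fx=3.5,fy=3.5,interpolation=cv2.INTER_CUBIC))
d=read_camera("side");cv2.imwrite("pics/d2.png",cv2.resize(d["color"][230:400,230:430],None,fx=3.5,fy=3.5,interpolation=cv2.INTER_CUBIC))
C=np.array([573.2,-14,81.])
print([(np.round(q["location"]),round(q["p"],2),onz(c,q["location"],81)) for q in place_of("ball_center","top")],proj(c,C))
print([(np.round(q["location"]),round(q["p"],2)) for q in place_of("ball_center","side")],proj(d,C))
E
```

```text
t 7.3667 q [-0.198  0.381  1.775  0.577  1.138 -0.42 ] tcp [580.293 102.233 277.149] F [ 20.044  30.712 -53.677] open 0.3338916243529572 ff 66.67170882225037
[(array([178., 335.]), 0.69, array([436.114, 194.794,  81.   ])), (array([214., 322.]), 0.66, array([458.617, 124.392,  81.   ])), (array([163., 172.]), 0.6, array([762.25, 224.43,  81.  ]))] [282.914 262.417]
[(array([390., 435.]), 0.8), (array([155., 406.]), 0.7), (array([382., 391.]), 0.58), (array([328., 302.]), 0.43)] [325.577 296.765]
```

View pics/d2.png

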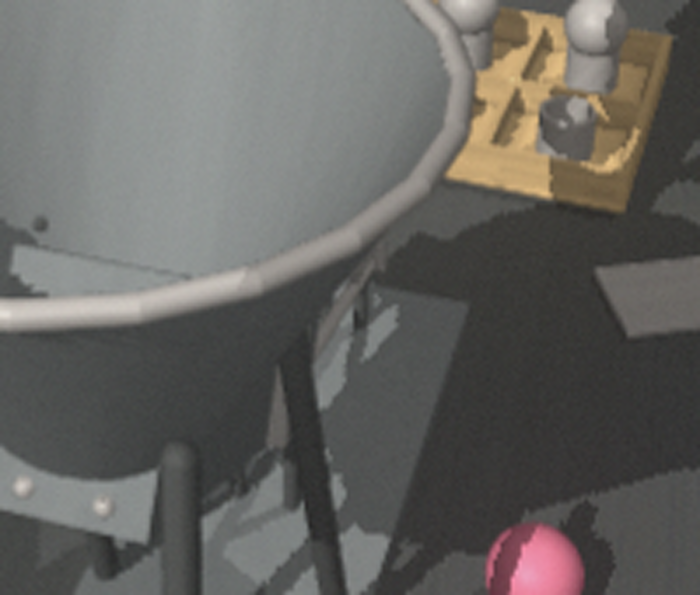

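The side crop shows only the cone, with the catch (about 334,234) hidden behind its rim. The free cup is at (567,125). I wait a moment, then push the gate home.

Call:
{"name": "send_rows", "arguments": {"targets": [{"dp": [0, 0, 0.01], "angular": [0, 0, 0], "gripper": 1}, {"dp": [0, 0, 0], "angular": [0, 0, 0], "gripper": 1}, {"dp": [0, 0, 0], "angular": [0, 0, 0], "gripper": 1}, {"dp": [0, 0, 0], "angular": [0, 0, 0], "gripper": 1}, {"dp": [0, 0, 0], "angular": [0, 0, 0], "gripper": 1}, {"dp": [0, 0, 0], "angular": [0, 0, 0], "gripper": 1}, {"dp": [0, 0, 0], "angular": [0, 0, 0], "gripper": 1}, {"dp": [0, 0, 0], "angular": [0, 0, 0], "gripper": 1}, {"dp": [0, 0, 0], "angular": [0, 0, 0], "gripper": 1}]}}

```text
t: 8.32
tcp_pos: [580.4, 102.4, 277.0]
tcp_rot: [0.705, 0.661, 0.188, -0.178]
force: [12.3, 19.5, -34.2]
opening: 0.336
finger_force: 69.5
```

Call:
{"name": "send_rows", "arguments": {"targets": [{"dp": [0, 0, 0.04], "angular": [0, 0, 0], "gripper": 1}, {"dp": [0, 0, 0.05], "angular": [0, 0, 0], "gripper": 1}, {"dp": [0, 0, 0.05], "angular": [0, 0, 0], "gripper": 1}, {"dp": [0, 0, 0.05], "angular": [0, 0, 0], "gripper": 1}, {"dp": [0, 0, 0.05], "angular": [0, 0, 0], "gripper": 1}, {"dp": [0, 0, 0.05], "angular": [0, 0, 0], "gripper": 1}, {"dp": [0, 0, 0.04], "angular": [0, 0, 0], "gripper": 1}, {"dp": [0, 0, 0.02], "angular": [0, 0, 0], "gripper": 1}, {"dp": [0, 0, 0], "angular": [0, 0, 0], "gripper": 1}]}}

```text
t: 9.07
tcp_pos: [582.3, 127.6, 233.2]
tcp_rot: [0.705, 0.661, 0.188, -0.177]
force: [-0.8, 0.3, -6.6]
opening: 0.336
finger_force: 74.0
```

Call:
{"name": "send_rows", "arguments": {"targets": [{"dp": [0, 0, 0.015], "angular": [0, 0, 0], "gripper": 1}, {"dp": [0, 0, 0.015], "angular": [0, 0, 0], "gripper": 1}, {"dp": [0, 0, 0], "angular": [0, 0, 0], "gripper": 1}]}}

```text
t: 9.32
tcp_pos: [582.5, 129.6, 229.7]
tcp_rot: [0.705, 0.661, 0.188, -0.177]
force: [-1.0, -0.2, -8.7]
opening: 0.336
finger_force: 74.1
```

Call:
{"name": "send_rows", "arguments": {"targets": [{"dp": [0, 0, 0.015], "angular": [0, 0, 0], "gripper": 1}, {"dp": [0, 0, 0.015], "angular": [0, 0, 0], "gripper": 1}, {"dp": [0, 0, 0], "angular": [0, 0, 0], "gripper": 1}]}}

```text
t: 9.57
tcp_pos: [582.6, 131.9, 225.9]
tcp_rot: [0.705, 0.661, 0.188, -0.177]
force: [-1.1, -1.5, -5.8]
opening: 0.336
finger_force: 74.3
```

Call:
{"name": "send_rows", "arguments": {"targets": [{"dp": [0, 0, 0.015], "angular": [0, 0, 0], "gripper": 1}, {"dp": [0, 0, 0.01], "angular": [0, 0, 0], "gripper": 1}, {"dp": [0, 0, 0], "angular": [0, 0, 0], "gripper": 1}]}}

```text
t: 9.82
tcp_pos: [583.1, 132.7, 224.5]
tcp_rot: [0.704, 0.661, 0.189, -0.176]
force: [-16.8, -21.2, 26.3]
opening: 0.334
finger_force: 79.7
```

Call:
{"name": "send_rows", "arguments": {"targets": [{"dp": [0, 0, 0.005], "angular": [0, 0, 0], "gripper": 1}, {"dp": [0, 0, 0], "angular": [0, 0, 0], "gripper": 1}, {"dp": [0, 0, 0], "angular": [0, 0, 0], "gripper": 1}, {"dp": [0, 0, 0], "angular": [0, 0, 0], "gripper": 0.5}, {"dp": [0, 0, 0], "angular": [0, 0, 0], "gripper": 0}, {"dp": [0, 0, 0], "angular": [0, 0, 0], "gripper": 0}, {"dp": [0, 0, 0], "angular": [0, 0, 0], "gripper": 0}, {"dp": [0, 0, 0], "angular": [0, 0, 0], "gripper": 0}]}}

```text
t: 10.48
tcp_pos: [583.1, 134.3, 222.1]
tcp_rot: [0.705, 0.661, 0.189, -0.177]
force: [0.1, 0.5, -0.8]
opening: 0.997
finger_force: 0.0
```

Call:
{"name": "send_rows", "arguments": {"targets": [{"dp": [0, 0, -0.05], "angular": [0, 0, 0], "gripper": 0}, {"dp": [0, 0, -0.1], "angular": [0, 0, 0], "gripper": 0}, {"dp": [0, 0, -0.15], "angular": [0, 0, 0], "gripper": 0}, {"dp": [0, 0, -0.15], "angular": [0, 0, 0], "gripper": 0}, {"dp": [0, 0, -0.15], "angular": [0, 0, 0], "gripper": 0}, {"dp": [0, 0, -0.15], "angular": [0, 0, 0], "gripper": 0}, {"dp": [-0.2, 0, -0.1], "angular": [0, 0, 0], "gripper": 0}, {"dp": [-0.2, 0, -0.1], "angular": [0, 0, 0], "gripper": 0}]}}

```text
t: 11.15
tcp_pos: [575.3, 10.7, 317.6]
tcp_rot: [0.704, 0.662, 0.189, -0.176]
force: [0.5, -0.0, -0.6]
opening: 1.0
finger_force: 0.0
```

```bash
python3 - <<'E'
from p import *
s=st()
c=read_camera("top");cv2.imwrite("pics/e1.png",cv2.resize(c["color"][190:340,130:330],None,fx=3.5,fy=3.5,interpolation=cv2.INTER_CUBIC))
d=read_camera("side");cv2.imwrite("pics/e2.png",d["color"])
print([(np.round(q["location"]),round(q["p"],2),onz(c,q["location"],81)) for q in place_of("ball_center","top")])
print([(np.round(q["location"]),round(q["p"],2)) for q in place_of("ball_center","side")])
E
```

```text
t 11.15 q [-0.352  0.36   1.697  0.522  1.286 -0.491] tcp [575.315  10.738 317.578] F [ 0.54  -0.016 -0.58 ] open 0.9997753864793175 ff 0.0
[(array([179., 335.]), 0.83, array([435.103, 192.82 ,  81.   ])), (array([216., 322.]), 0.63, array([460.097, 120.425,  81.   ])), (array([281., 263.]), 0.57, array([571.365,  -9.792,  81.   ])), (array([164., 173.]), 0.57, array([760.323, 222.362,  81.   ]))]
[(array([389., 438.]), 0.84), (array([154., 406.]), 0.65), (array([382., 394.]), 0.6), (array([326., 298.]), 0.51)]
```

View pics/e1.png

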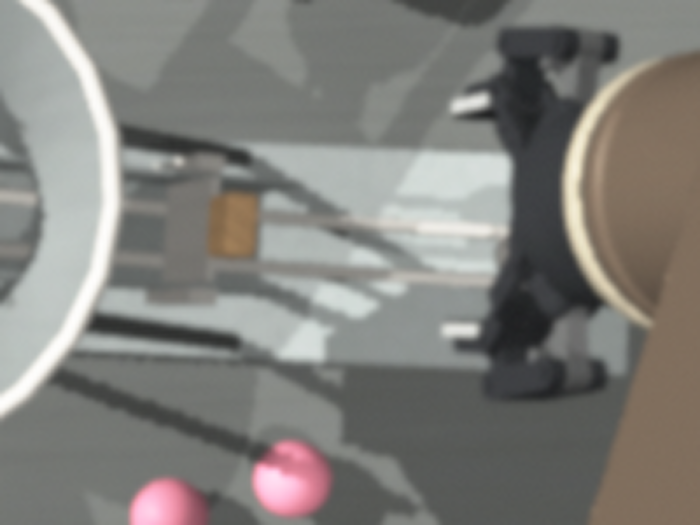

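The ball has left the chute; the gate, handle at (234,225), is home. A grey edge of the ball shows at (500,250) under the gripper, in the catch. I turn upright and back off for a clear view.

```bash
python3 - <<'E'
from p import *
s=st()
V=rot(-Z,Y)
w=plan([475,-30,310],V,7)
E
```

```text
t 11.35 q [-0.352  0.362  1.698  0.523  1.284 -0.489] tcp [575.182  10.4   315.855] F [-0.446  0.726 -0.578] open 0.9987900451951833 ff 0.0
7 dp [-0.045 -0.093 -0.008] ang [-0.001 -0.622  0.002] |dp|max .278: 0.103 |ang| 0.62
```

Call:
{"name": "send_rows", "arguments": {"targets": [{"dp": [-0.045, -0.093, -0.008], "angular": [0, -0.62, 0], "gripper": 0}, {"dp": [-0.045, -0.093, -0.008], "angular": [0, -0.62, 0], "gripper": 0}, {"dp": [-0.045, -0.093, -0.008], "angular": [0, -0.62, 0], "gripper": 0}, {"dp": [-0.045, -0.093, -0.008], "angular": [0, -0.62, 0], "gripper": 0}, {"dp": [-0.045, -0.093, -0.008], "angular": [0, -0.62, 0], "gripper": 0}, {"dp": [-0.045, -0.093, -0.008], "angular": [0, -0.62, 0], "gripper": 0}, {"dp": [-0.045, -0.093, -0.008], "angular": [0, -0.62, 0], "gripper": 0}, {"dp": [0, 0, 0], "angular": [0, 0, 0], "gripper": 0}]}}

```text
t: 12.02
tcp_pos: [472.5, -28.0, 310.5]
tcp_rot: [0.729, 0.685, -0.001, 0.001]
force: [0.5, 0.3, 1.0]
opening: 1.002
finger_force: 0.0
```

```bash
python3 - <<'E'
from p import *
s=st()
c=read_camera("top");cv2.imwrite("pics/f1.png",cv2.resize(c["color"][210:350,240:480],None,fx=3.3,fy=3.3,interpolation=cv2.INTER_CUBIC))
for q in masks_of("ball_center","top"):
    ys,xs=np.nonzero(q["mask"]);print(np.round(q["p"],2),np.round(q["box"],1),onz(c,(xs.mean(),ys.mean()),81)[:2],onz(c,(xs.mean(),ys.mean()),54)[:2])
print([(q["location"],round(q["p"],2),onz(c,q["location"],54)) for q in place_of("cell0","top")])
E
```

```text
t 12.0167 q [-0.122  0.147  1.881 -0.003  1.113 -0.059] tcp [472.516 -28.048 310.456] F [0.474 0.308 1.02 ] open 1.0019198940321965 ff 0.0
0.66 [282.5 257.9  25.8  18.7] [575.506 -12.656] [577.094 -11.433]
[([445.5, 274.9], 0.77, array([ 540.484, -343.693,   54.   ])), ([397.7, 266.5], 0.71, array([ 560.362, -245.759,   54.   ])), ([396.1, 314.4], 0.56, array([ 463.609, -238.841,   54.   ]))]
```

View pics/f1.png

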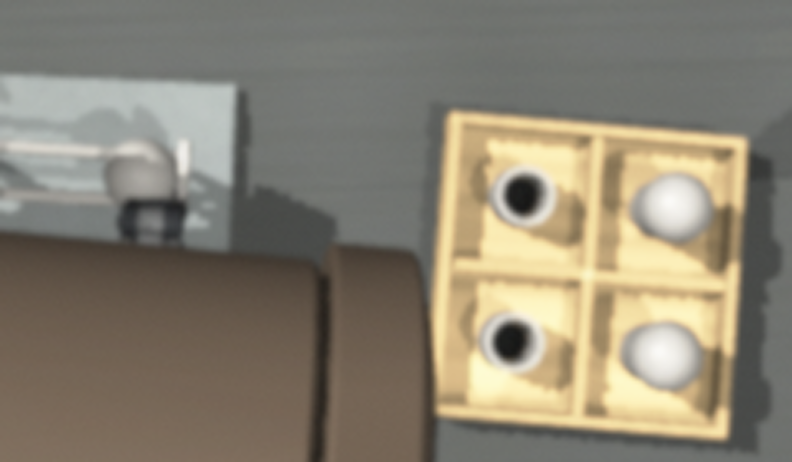

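The ball sits in the catch at crop (141,175), against the plate (183,160). The free cups are the left two, (523,195) and (513,343); the balls at (676,208) and (664,355) fill the others.

```bash
python3 - <<'E'
from p import *
s=st();c=read_camera("top")
f=lambda a,b:(240+(a+.5)/3.3-.5,210+(b+.5)/3.3-.5)
B=onz(c,f(141,175),81);print("ball",B)
print("cups",[onz(c,f(*p),37)[:2] for p in((523,195),(513,343))],"balls",[onz(c,f(*p),54)[:2] for p in((676,208),(664,355))])
P=[onz(c,f(*p),28)[:2] for p in((449,112),(748,137),(733,438),(437,412))];print("corners",P,np.mean(P,0))
V=rot(-Z,Y)
w=plan([*B[:2],170],V,6)
w=plan([*B[:2],62],V,8,w)
E
```

```text
t 12.1667 q [-0.126  0.152  1.877  0.004  1.112 -0.065] tcp [475.092 -28.408 310.077] F [-0.334  0.171  0.679] open 1.0001944048076363 ff 0.0
ball [572.704 -12.934  81.   ]
cups [array([ 556.424, -249.596]), array([ 464.448, -239.84 ])] balls [array([ 545.071, -341.821]), array([ 454.874, -330.366])]
corners [array([ 610.575, -206.175]), array([ 589.748, -398.073]), array([ 399.548, -379.582]), array([ 422.489, -192.069])] [ 505.59  -293.975]
6 dp [0.024 0.107 0.156] ang [ 0.    -0.005  0.006] |dp|max .278: 0.19 |ang| 0.01
8 dp [0.   0.   0.09] ang [0. 0. 0.] |dp|max .278: 0.09 |ang| 0.0
```

Call:
{"name": "send_rows", "arguments": {"targets": [{"dp": [0.024, 0.107, 0.156], "angular": [0, 0, 0], "gripper": 0}, {"dp": [0.024, 0.107, 0.156], "angular": [0, 0, 0], "gripper": 0}, {"dp": [0.024, 0.107, 0.156], "angular": [0, 0, 0], "gripper": 0}, {"dp": [0.024, 0.107, 0.156], "angular": [0, -0.02, 0.02], "gripper": 0}, {"dp": [0.024, 0.107, 0.156], "angular": [0, -0.01, 0.02], "gripper": 0}, {"dp": [0.024, 0.107, 0.156], "angular": [0, 0, 0], "gripper": 0}, {"dp": [0, 0, 0], "angular": [0, 0, 0], "gripper": 0}, {"dp": [0, 0, 0], "angular": [0, 0, 0], "gripper": 0}]}}

```text
t: 12.88
tcp_pos: [571.9, -14.3, 167.5]
tcp_rot: [0.731, 0.682, -0.001, -0.001]
force: [0.2, -0.0, 0.2]
opening: 1.001
finger_force: 0.0
```

```bash
python3 - <<'E'
from p import *
s=st();V=rot(-Z,Y)
w=plan([572.6,-13,63],V,9)
E
```

```text
t 12.8833 q [-0.077  0.447  1.839 -0.001  0.858 -0.007] tcp [571.949 -14.305 167.545] F [ 0.178 -0.049  0.154] open 1.0013139406788119 ff 0.0
9 dp [0.001 0.001 0.077] ang [-0.003  0.001 -0.002] |dp|max .278: 0.077 |ang| 0.0
```

Call:
{"name": "send_rows", "arguments": {"targets": [{"dp": [0.001, 0, 0.08], "angular": [0, 0, 0], "gripper": 0}, {"dp": [0.001, 0.001, 0.08], "angular": [0, 0, 0], "gripper": 0}, {"dp": [0.001, 0, 0.08], "angular": [0, 0, 0], "gripper": 0}, {"dp": [0.001, 0.001, 0.08], "angular": [0, 0, 0], "gripper": 0}, {"dp": [0.001, 0, 0.08], "angular": [0, 0, 0], "gripper": 0}, {"dp": [0.001, 0.001, 0.08], "angular": [0, 0, 0], "gripper": 0}, {"dp": [0.001, 0, 0.08], "angular": [0, 0, 0], "gripper": 0}, {"dp": [0.001, 0.001, 0.08], "angular": [0, 0, 0], "gripper": 0}, {"dp": [0.001, 0, 0.055], "angular": [0, 0, 0], "gripper": 0}, {"dp": [0, 0, 0], "angular": [0, 0, 0], "gripper": 0}]}}

```text
t: 13.72
tcp_pos: [571.8, -12.9, 63.5]
tcp_rot: [0.731, 0.682, -0.001, -0.0]
force: [-1.2, 0.1, 1.3]
opening: 0.997
finger_force: 0.0
```

Call:
{"name": "send_rows", "arguments": {"targets": [{"dp": [0, 0, 0], "angular": [0, 0, 0], "gripper": 0.2}, {"dp": [0, 0, 0], "angular": [0, 0, 0], "gripper": 0.3}, {"dp": [0, 0, 0], "angular": [0, 0, 0], "gripper": 0.4}, {"dp": [0, 0, 0], "angular": [0, 0, 0], "gripper": 0.5}, {"dp": [0, 0, 0], "angular": [0, 0, 0], "gripper": 0.6}, {"dp": [0, 0, 0], "angular": [0, 0, 0], "gripper": 0.8}, {"dp": [0, 0, 0], "angular": [0, 0, 0], "gripper": 1}, {"dp": [0, 0, 0], "angular": [0, 0, 0], "gripper": 1}]}}

```text
t: 14.38
tcp_pos: [573.0, -13.0, 66.0]
tcp_rot: [0.731, 0.682, -0.0, 0.001]
force: [-2.6, -0.9, 9.1]
opening: 0.491
finger_force: 59.5
```

The opening (0.49) says the pads grip above the ball's middle. I regrip about 6 mm lower.

Call:
{"name": "send_rows", "arguments": {"targets": [{"dp": [0, 0, 0], "angular": [0, 0, 0], "gripper": 0.3}, {"dp": [0, 0, 0], "angular": [0, 0, 0], "gripper": 0.2}, {"dp": [0, 0, 0], "angular": [0, 0, 0], "gripper": 0.2}, {"dp": [0, 0, 0.02], "angular": [0, 0, 0], "gripper": 0.2}, {"dp": [0, 0, 0.025], "angular": [0, 0, 0], "gripper": 0.2}, {"dp": [0, 0, 0], "angular": [0, 0, 0], "gripper": 0.2}]}}

```text
t: 14.88
tcp_pos: [572.3, -12.9, 57.6]
tcp_rot: [0.731, 0.682, -0.001, 0.0]
force: [0.2, -0.4, -0.5]
opening: 0.802
finger_force: 0.0
```

Call:
{"name": "send_rows", "arguments": {"targets": [{"dp": [0, 0, 0], "angular": [0, 0, 0], "gripper": 0.3}, {"dp": [0, 0, 0], "angular": [0, 0, 0], "gripper": 0.4}, {"dp": [0, 0, 0], "angular": [0, 0, 0], "gripper": 0.5}, {"dp": [0, 0, 0], "angular": [0, 0, 0], "gripper": 0.7}, {"dp": [0, 0, 0], "angular": [0, 0, 0], "gripper": 1}, {"dp": [0, 0, 0], "angular": [0, 0, 0], "gripper": 1}, {"dp": [0, 0, 0], "angular": [0, 0, 0], "gripper": 1}]}}

```text
t: 15.47
tcp_pos: [572.8, -12.9, 58.6]
tcp_rot: [0.731, 0.682, -0.001, 0.001]
force: [-0.8, -0.3, 3.9]
opening: 0.497
finger_force: 60.2
```

Call:
{"name": "send_rows", "arguments": {"targets": [{"dp": [0, 0, -0.02], "angular": [0, 0, 0], "gripper": 1}, {"dp": [0, 0, -0.04], "angular": [0, 0, 0], "gripper": 1}, {"dp": [0, 0, -0.06], "angular": [0, 0, 0], "gripper": 1}, {"dp": [0, 0, 0], "angular": [0, 0, 0], "gripper": 1}, {"dp": [0, 0, 0], "angular": [0, 0, 0], "gripper": 1}]}}

```text
t: 15.88
tcp_pos: [573.3, -12.9, 77.2]
tcp_rot: [0.731, 0.682, -0.0, 0.001]
force: [-0.3, -0.2, -2.2]
opening: 0.5
finger_force: 61.1
```

```bash
python3 - <<'E'
from p import *
s=st()
d=read_camera("side");cv2.imwrite("pics/h2.png",cv2.resize(d["color"][180:380,260:460],None,fx=3,fy=3,interpolation=cv2.INTER_CUBIC))
print([(np.round(q["location"]),round(q["p"],2)) for q in place_of("ball_center","side")], proj(d,[*s["tcp_pos"][:2],s["tcp_pos"][2]+22]))
w=plan([572,-60,150],None,6)
w=plan([556,-250,150],None,9,w)
w=plan([556,-250,60],None,8,w)
E
```

```text
t 15.8833 q [-0.074  0.573  1.904 -0.003  0.663 -0.003] tcp [573.308 -12.921  77.231] F [-0.298 -0.214 -2.221] open 0.499505884927864 ff 61.11184358596802
[(array([390., 439.]), 0.85), (array([382., 395.]), 0.84), (array([154., 405.]), 0.56)] [325.507 289.092]
6 dp [-0.052  0.003 -0.082] ang [0. 0. 0.] |dp|max .278: 0.097 |ang| 0.0
9 dp [-0.141 -0.002  0.   ] ang [0. 0. 0.] |dp|max .278: 0.141 |ang| 0.0
8 dp [ 0.    -0.     0.075] ang [0. 0. 0.] |dp|max .278: 0.075 |ang| 0.0
```

View pics/h2.png

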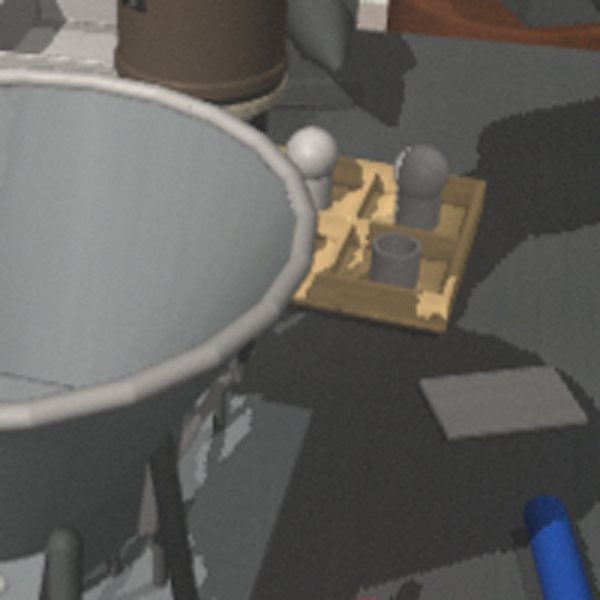

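The force of −2.2 N matches the ball's weight, so it is held. The side crop shows the near cup empty at (395,255); I place the ball there, at (464.5, −239.8).

Call:
{"name": "send_rows", "arguments": {"targets": [{"dp": [0, 0, -0.06], "angular": [0, 0, 0], "gripper": 1}, {"dp": [0, 0, -0.1], "angular": [0, 0, 0], "gripper": 1}, {"dp": [0, 0, -0.1], "angular": [0, 0, 0], "gripper": 1}, {"dp": [0, 0, -0.1], "angular": [0, 0, 0], "gripper": 1}, {"dp": [0, 0, -0.1], "angular": [0, 0, 0], "gripper": 1}, {"dp": [0, 0, -0.05], "angular": [0, 0, 0], "gripper": 1}]}}

```text
t: 16.48
tcp_pos: [573.4, -12.8, 154.9]
tcp_rot: [0.731, 0.682, -0.0, 0.001]
force: [0.2, 0.4, -2.1]
opening: 0.498
finger_force: 61.3
```

```bash
python3 - <<'E'
from p import *
s=st()
V=rot(-Z,Y)
w=plan([464.5,-239.8,150],V,18)
E
```

```text
t 16.4833 q [-0.074  0.463  1.851 -0.002  0.826 -0.003] tcp [573.387 -12.795 154.927] F [ 0.239  0.437 -2.098] open 0.49782489115976297 ff 61.260459423065186
18 dp [-0.087 -0.034  0.002] ang [ 0.001  0.001 -0.   ] |dp|max .278: 0.093 |ang| 0.0
```

Call:
{"name": "send_rows", "arguments": {"targets": [{"dp": [-0.05, -0.02, 0], "angular": [0, 0, 0], "gripper": 1}, {"dp": [-0.09, -0.035, 0], "angular": [0, 0, 0], "gripper": 1}, {"dp": [-0.09, -0.035, 0], "angular": [0, 0, 0], "gripper": 1}, {"dp": [-0.09, -0.035, 0], "angular": [0, 0, 0], "gripper": 1}, {"dp": [-0.09, -0.035, 0], "angular": [0, 0, 0], "gripper": 1}, {"dp": [-0.09, -0.035, 0], "angular": [0, 0, 0], "gripper": 1}, {"dp": [-0.09, -0.035, 0], "angular": [0, 0, 0], "gripper": 1}, {"dp": [-0.09, -0.035, 0], "angular": [0, 0, 0], "gripper": 1}, {"dp": [-0.09, -0.035, 0], "angular": [0, 0, 0], "gripper": 1}, {"dp": [-0.09, -0.035, 0], "angular": [0, 0, 0], "gripper": 1}]}}

```text
t: 17.32
tcp_pos: [512.1, -139.7, 152.4]
tcp_rot: [0.731, 0.682, -0.001, -0.0]
force: [-0.9, -1.1, -3.2]
opening: 0.504
finger_force: 61.3
```

Call:
{"name": "send_rows", "arguments": {"targets": [{"dp": [-0.09, -0.035, 0], "angular": [0, 0, 0], "gripper": 1}, {"dp": [-0.09, -0.035, 0], "angular": [0, 0, 0], "gripper": 1}, {"dp": [-0.09, -0.035, 0], "angular": [0, 0, 0], "gripper": 1}, {"dp": [-0.09, -0.035, 0], "angular": [0, 0, 0], "gripper": 1}, {"dp": [-0.09, -0.035, 0], "angular": [0, 0, 0], "gripper": 1}, {"dp": [-0.09, -0.035, 0], "angular": [0, 0, 0], "gripper": 1}, {"dp": [-0.09, -0.035, 0], "angular": [0, 0, 0], "gripper": 1}, {"dp": [-0.06, -0.02, 0], "angular": [0, 0, 0], "gripper": 1}, {"dp": [0, 0, 0], "angular": [0, 0, 0], "gripper": 1}, {"dp": [0, 0, 0], "angular": [0, 0, 0], "gripper": 1}]}}

```text
t: 18.15
tcp_pos: [466.1, -239.1, 153.0]
tcp_rot: [0.732, 0.682, -0.001, 0.0]
force: [0.6, 0.6, -2.1]
opening: 0.5
finger_force: 61.3
```

```bash
python3 - <<'E'
from p import *
s=st()
V=rot(-Z,Y)
w=plan([464.5,-239.8,60],V,9)
d=read_camera("side");c=read_camera("top")
print([(np.round(q["location"]),round(q["p"],2)) for q in place_of("ball_center","side")], proj(d,[*s["tcp_pos"][:2],s["tcp_pos"][2]+22]))
print("cup",[(q["location"],onz(d,q["location"],54)) for q in place_of("cell0","side")])
E
```

```text
t 18.15 q [-0.531  0.406  1.963 -0.002  0.773 -0.458] tcp [ 466.135 -239.146  152.956] F [ 0.648  0.571 -2.072] open 0.49976102533664496 ff 61.25932216644287
9 dp [-0.001 -0.001  0.069] ang [-0.001  0.001 -0.003] |dp|max .278: 0.069 |ang| 0.0
[(array([154., 406.]), 0.83), (array([388., 436.]), 0.71), (array([398., 208.]), 0.68), (array([381., 394.]), 0.61)] [396.954 206.622]
cup [([357.0, 249.8], array([ 547.753, -242.372,   54.   ])), ([363.4, 230.0], array([ 546.833, -342.468,   54.   ])), ([400.4, 237.0], array([ 453.648, -327.487,   54.   ])), ([393.1, 252.0], array([ 465.191, -251.732,   54.   ]))]
```

Call:
{"name": "send_rows", "arguments": {"targets": [{"dp": [-0.002, -0.001, 0.08], "angular": [0, 0, 0], "gripper": 1}, {"dp": [-0.001, -0.002, 0.08], "angular": [0, 0, 0], "gripper": 1}, {"dp": [-0.001, -0.002, 0.08], "angular": [0, 0, 0], "gripper": 1}, {"dp": [-0.001, -0.002, 0.08], "angular": [0, 0, 0], "gripper": 1}, {"dp": [-0.001, -0.001, 0.08], "angular": [0, 0, 0], "gripper": 1}, {"dp": [-0.001, -0.001, 0.08], "angular": [0, 0, 0], "gripper": 1}, {"dp": [0, 0, 0.08], "angular": [0, 0, 0], "gripper": 1}, {"dp": [0, 0, 0.08], "angular": [0, 0, 0], "gripper": 1}, {"dp": [0, 0, 0.06], "angular": [0, 0, 0], "gripper": 1}, {"dp": [0, 0, 0], "angular": [0, 0, 0], "gripper": 1}]}}

```text
t: 19.18
tcp_pos: [464.9, -238.8, 46.8]
tcp_rot: [0.731, 0.683, -0.001, -0.001]
force: [-0.6, -0.2, -2.8]
opening: 0.502
finger_force: 61.3
```

Call:
{"name": "send_rows", "arguments": {"targets": [{"dp": [0, 0, 0.02], "angular": [0, 0, 0], "gripper": 1}, {"dp": [0, 0, 0.02], "angular": [0, 0, 0], "gripper": 1}, {"dp": [0, 0, 0], "angular": [0, 0, 0], "gripper": 1}]}}

```text
t: 19.43
tcp_pos: [465.7, -239.6, 42.4]
tcp_rot: [0.731, 0.682, -0.001, 0.001]
force: [0.3, 0.2, -2.0]
opening: 0.499
finger_force: 61.3
```

Call:
{"name": "send_rows", "arguments": {"targets": [{"dp": [0, 0, 0.02], "angular": [0, 0, 0], "gripper": 1}, {"dp": [0, 0, 0.02], "angular": [0, 0, 0], "gripper": 1}, {"dp": [0, 0, 0], "angular": [0, 0, 0], "gripper": 1}]}}

```text
t: 19.68
tcp_pos: [465.4, -239.6, 36.1]
tcp_rot: [0.731, 0.682, -0.001, 0.0]
force: [-0.2, -0.3, -2.7]
opening: 0.498
finger_force: 61.3
```

Call:
{"name": "send_rows", "arguments": {"targets": [{"dp": [0, 0, 0.01], "angular": [0, 0, 0], "gripper": 1}, {"dp": [0, 0, 0.01], "angular": [0, 0, 0], "gripper": 1}, {"dp": [0, 0, 0], "angular": [0, 0, 0], "gripper": 1}]}}

```text
t: 19.93
tcp_pos: [465.4, -239.6, 33.1]
tcp_rot: [0.731, 0.682, -0.001, 0.0]
force: [-0.3, 0.9, -2.6]
opening: 0.497
finger_force: 61.3
```

Call:
{"name": "send_rows", "arguments": {"targets": [{"dp": [0, 0, 0.01], "angular": [0, 0, 0], "gripper": 1}, {"dp": [0, 0, 0], "angular": [0, 0, 0], "gripper": 1}]}}

```text
t: 20.1
tcp_pos: [465.7, -239.8, 31.8]
tcp_rot: [0.731, 0.682, -0.001, 0.001]
force: [0.4, 0.1, -0.8]
opening: 0.497
finger_force: 61.4
```

Call:
{"name": "send_rows", "arguments": {"targets": [{"dp": [0, 0, 0.008], "angular": [0, 0, 0], "gripper": 1}, {"dp": [0, 0, 0], "angular": [0, 0, 0], "gripper": 1}]}}

```text
t: 20.27
tcp_pos: [465.9, -240.0, 31.0]
tcp_rot: [0.731, 0.682, -0.001, 0.001]
force: [-1.3, -1.3, 7.4]
opening: 0.498
finger_force: 62.3
```

Contact came at the expected height with little side force, so the ball is in the bore. I release it gently and rise.

Call:
{"name": "send_rows", "arguments": {"targets": [{"dp": [0, 0, 0], "angular": [0, 0, 0], "gripper": 0.45}, {"dp": [0, 0, 0], "angular": [0, 0, 0], "gripper": 0.4}, {"dp": [0, 0, 0], "angular": [0, 0, 0], "gripper": 0.3}, {"dp": [0, 0, 0], "angular": [0, 0, 0], "gripper": 0.2}, {"dp": [0, 0, 0], "angular": [0, 0, 0], "gripper": 0.2}, {"dp": [0, 0, 0], "angular": [0, 0, 0], "gripper": 0.2}]}}

```text
t: 20.77
tcp_pos: [465.5, -239.6, 30.6]
tcp_rot: [0.731, 0.682, -0.001, 0.001]
force: [0.6, -0.3, 0.4]
opening: 0.798
finger_force: 0.0
```

Call:
{"name": "send_rows", "arguments": {"targets": [{"dp": [0, 0, -0.02], "angular": [0, 0, 0], "gripper": 0.2}, {"dp": [0, 0, -0.05], "angular": [0, 0, 0], "gripper": 0.2}, {"dp": [0, 0, -0.1], "angular": [0, 0, 0], "gripper": 0.2}, {"dp": [0, 0, -0.15], "angular": [0, 0, 0], "gripper": 0.2}, {"dp": [0, 0, -0.2], "angular": [0, 0, 0], "gripper": 0.2}, {"dp": [0, 0, -0.2], "angular": [0, 0, 0], "gripper": 0.2}, {"dp": [0.15, 0, -0.2], "angular": [0, 0, 0], "gripper": 0.2}, {"dp": [0.2, 0, -0.15], "angular": [0, 0, 0], "gripper": 0.2}, {"dp": [0.2, 0, 0], "angular": [0, 0, 0], "gripper": 0.2}, {"dp": [0.2, 0, 0], "angular": [0, 0, 0], "gripper": 0.2}]}}

```text
t: 21.6
tcp_pos: [474.1, -126.4, 193.3]
tcp_rot: [0.731, 0.682, 0.0, 0.002]
force: [0.9, -0.1, -0.3]
opening: 0.801
finger_force: 0.0
```

```bash
python3 - <<'E'
from p import *
s=st()
d=read_camera("side");c=read_camera("top")
for n,k in(("side",d),("top",c)):
    print(n,[(np.round(q["location"]),round(q["p"],2),onz(k,q["location"],54)) for q in place_of("ball_center",n)], proj(k,[464.5,-239.8,54]))
    print([(np.round(q["location"]),onz(k,q["location"],54)) for q in place_of("gate_handle",n)])
E
```

```text
t 21.6 q [-0.321  0.305  1.999 -0.002  0.833 -0.25 ] tcp [ 474.074 -126.415  193.292] F [ 0.922 -0.096 -0.31 ] open 0.8009935678446004 ff 0.0
side [(array([389., 436.]), 0.89, array([431.545, 236.239,  54.   ])), (array([155., 402.]), 0.84, array([767.524, 254.326,  54.   ])), (array([381., 393.]), 0.56, array([449.585, 164.679,  54.   ])), (array([395., 256.]), 0.5, array([ 459.634, -236.303,   54.   ]))] [392.974 254.663]
[]
top [(array([178., 338.]), 0.94, array([426.511, 201.725,  54.   ])), (array([212., 326.]), 0.61, array([449.694, 132.473,  54.   ])), (array([164., 171.]), 0.57, array([771.126, 229.341,  54.   ]))] [396.555 313.943]
[(array([200., 255.]), array([593.572, 156.01 ,  54.   ]))]
```

```bash
python3 - <<'E'
from p import *
d=read_camera("side")
for q in masks_of("ball_center","side"):
    x,y,w,h=q["box"]
    if y<280: print(q["p"],q["box"])
p=np.array([464.5,-239.8,54]);e=proj(d,p);M=np.array(d["world_to_cam"]);print(e,"diam",2*d["fx"]*22.5/(M[:3]@np.r_[p,1])[2])
print(close_job())
E
```

```text
0.87 [393.6, 255.6, 18.4, 16.1]
[392.974 254.663] diam 19.721576156983335
the job is handed in; nothing more can be done
None
```

The job is handed in: the gate was drawn to its end stop and pushed home, and the hopper ball is seated in the empty near cup of the grid box. My last camera fix put the ball within about 1 pixel of that cup; `close_job()` did not report a verdict.

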